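Change over the plate readers

TASK

One of the two plate readers has been left with its empty carrier standing open: gently push that carrier fully home first. Then hook a fingertip behind the lip of the other reader's carrier, the one with the plate in it, and draw it gently all the way out to its stop, with the plate still lying in its nest. Do not grip or lift anything, leave the rest of the bench as it is, and finish clear of everything.

Things in the scene. Friction and masses are not known exactly. Their poses are not given: they have to be found in the camera images.
- unit_a: compact white plate reader, fixed to the bench: housing 160 mm deep, 170 mm wide, 80 mm high with a clear window in the top and an open slot in the front, out of which the carrier slides on a level rail. Origin: bottom middle of the front face; x points from the front face into the housing, y along the face, z up. This reader's carrier is the empty one, left standing open at the start.
- empty_carrier_lip (a point): aluminium lip, upright plate 90 mm wide, 6 mm thick, at the front of the empty carrier, 34 mm up from its deck (deck top 16 mm, lip top 50 mm above the bench). Site: middle of its top edge, 3 mm from front and rear faces. Axes: x into the reader along the rail (home is +x, out is -x), y along the lip, z up. Rules call its outer half lip_front, its inner half lip_rear.
- empty_carrier (a joint): how far the empty carrier stands out of its reader, in m: 0 fully home against its stop, 0.1 fully out. Starts 0.05 to 0.09. It slides with about 3 N of friction and stays where it is left. When home, the lip's rear face is 50 mm in front of the housing's front face.
- unit_b: compact white plate reader, fixed to the bench: housing 160 mm deep, 170 mm wide, 80 mm high with a clear window in the top and an open slot in the front, out of which the carrier slides on a level rail. Origin: bottom middle of the front face; x points from the front face into the housing, y along the face, z up. This reader's carrier is shut at the start and holds the plate.
- loaded_carrier_lip (a point): aluminium lip, upright plate 90 mm wide, 6 mm thick, at the front of the loaded carrier, 34 mm up from its deck (deck top 16 mm, lip top 50 mm above the bench). Site: middle of its top edge, 3 mm from front and rear faces. Axes: x into the reader along the rail (home is +x, out is -x), y along the lip, z up. Rules call its outer half lip_front, its inner half lip_rear.
- loaded_carrier (a joint): how far the loaded carrier stands out, in m: starts at 0 (home), 0.1 is fully out at its stop. About 3 N of friction, stays where left. When home, the 50 mm between the lip's rear face and the housing's front face is open from above down to the deck, and there the fingertip goes in; this space grows as the carrier comes out.
- plate: loose white 24-well plate, 86 mm (along the rail) x 128 x 14 mm, about 60 g, lying in the shallow nest (rim 6 mm high) of the loaded carrier, inside the housing at the start and seen through its window. Origin under its centre, 103.5 mm behind and 34 mm below the loaded carrier's lip point.
- spare_plate: bystander: loose white six-well plate, 86 x 128 x 14 mm, between the readers and the robot; origin under its centre
- vial: bystander: small loose capped bottle, 28 mm across, 55 mm tall, standing between the readers' carriers; origin under its centre
- jar: bystander: small loose capped jar, 40 mm across, 50 mm tall, standing between the readers; origin under its centre
- pipette: bystander: loose white multichannel pipette lying on the bench on the right, about 260 x 100 x 28 mm; origin under its middle
- tip_box: bystander: loose blue pipette tip box, 85 x 125 x 56 mm, on the left; origin under its centre
- trough: bystander: loose white open trough, 50 x 125 x 30 mm, on the right; origin under its centre
- tube_rack: bystander: loose white tube rack with capped tubes, 70 x 160 x 67 mm, on the left; origin under its centre
- marker: bystander: loose marker pen, 135 mm long, 16 mm thick, lying on the left between the tip box and the readers; origin on the bench near its middle

How it is judged:
By the outcome, as a careful person would: the job done as asked, in the order asked, and still so for the second after the job is handed in, with the robot touching nothing.
It also fails if it takes over 53 s, if anything falls off the work surface, if the arm or the gripper's body presses on something with over 40 N, if the wrist force passes 120 N, or if a joint passes its speed limit or range.

ROBOT

A 6-joint arm with a two-finger parallel gripper is mounted at the origin on the work surface. World frame = base frame: x ahead of the robot, y to its left, z up, the work surface at z = 0. Lengths are in m, angles in degrees, forces in N, time in s.
With the tool pointing down it reaches from about 0.25 to 0.725 m from the base axis. Payload 9.7 kg.
Tool frame: the origin (TCP) lies between the finger pads; the fingertips stand 19 mm ahead of it and the grasp point (between the pads) is the TCP; z points along the fingers, y is the line along which they close (so a half turn about z gives the same grasp; the last joint's range is limited). The gripper opens to 85 mm and grips with 20 to 120 N. Pads are 22 mm wide; open, the fingers measure 114 mm over their backs; the gripper's body (76 mm by 85 mm) begins 54 mm behind the grasp point. The pads swing forward as they close: fully open they stand 13 mm farther back than shut.
Start: joints at [72.651, 4.979, 10.078, 95.1, 0, 90], TCP at [0.164, 0.525, 0.25] pointing down, gripper open.
Joint ranges: [-179.16, 179.16], [-48.56, 103.87], [-65.8, 70.77], [-126.05, 130.52], [-82.76, 87.17], [-180, 180]. Speed limits (degrees/s): [127.2, 127.2, 147.25, 180, 180, 180].

INTERFACE

Orientations are given as [roll, pitch, yaw] about the fixed x, y, z axes, in that order (R = Rz(yaw) Ry(pitch) Rx(roll)).
In Python, from workcell import telemetry, camera, calibration, workorder gives the robot as it stands.
- The arm moves only by the tool play_rows, never from a script. Its argument "increments" is a list of rows, each a list of 3 entries, a list of its own where there are three numbers: the shift along the tool's x, y, z in mm, then the turn, a rotation vector about the tool's x, y, z in degrees, then the closure, from 0 (fully open) to 1 (shut). In form: [[[x, y, z], [ax, ay, az], jaw], ...]. A call has 1 to 20 rows; each row is the pose to reach, as a shift and turn from the pose commanded when the call began, along the tool's axes at that moment; what a row does not reach only later rows make up. A row lasts 1/10 s, in which the tool goes at most 50 mm and 8.59 degrees, less where a joint would pass 70% of its speed; a pose out of reach is approached as far as the arm can. A call with a gripper value outside its range is refused whole. The fingers move at their own pace and stop on an object; "grip_force" is the grip in N (left out, the last holds). Time passes only in rows, so rows that repeat a pose let the fingers close. It gives the time, the measured TCP pose, the force, the opening and the grip force at its end, in the units of the state.
- telemetry.get_obs(): the state, without advancing time (a new reading comes with each control period).
- camera(name): name is "scene" or "top" or "wrist"; returns (picture, depth): 400x640x3 uint8, red, green, blue; 400x640 float32, m along the optical axis (not along the pixel's ray), 0 where there is no reading.
- calibration(name): a dict with "vertical_fov" (degrees; the focal length in pixels is half the picture's height over the tangent of half this angle, whatever the lens; pixels are square), "cx", "cy" (the principal point, pixels), "rvec" (rotation vector, rad) and "tvec" (3), from world to camera coordinates, as OpenCV has them; the wrist camera has in their place "hand_eye" (4x4, takes a point from camera to tool coordinates, whose origin is the TCP and whose axes are the flange's). Camera axes: x right, y down, z forward; pixel columns grow to the right and rows downward; lengths in m; the calibration is good to about 2 mm. The wrist camera is an equidistant fisheye: a pixel r from the principal point sees the ray r / f radians off the axis. A picture is of the moment at which its call begins: read the wrist's pose just before it. calibration takes no time and is no camera call.
- workorder.job_done(): hands the job in; it is judged then, once.
The state is a dict: "time": time; "q": joint angles; "qd": joint speeds; "joint_efforts": joint torques, N m; "ee_pos": TCP position; "tcp_rot": TCP orientation; "wrist_force": force on the tool from outside, world axes, zero at the start; "torque": the same for the moment, N m; "opening": finger opening in m; "grasp_force": force on a finger pad.
Only numpy, scipy, OpenCV 4.12 (cv2) and the standard library are available. Lean on these libraries where they do the work, as an engineer would, in place of code of your own. Each camera call takes 0.05 s, during which the arm holds its last target. There are 200 camera calls.

## Working session

There is one attempt and no reset: what is moved stays moved. The work goes in short steps, Python scripts to look and compute and a tool call to move; the robot and the scene stay as the last step left them, time stands still between calls to the robot, and variables do not carry over. Pictures are saved under pics/ and viewed, at most 10 in all, crops included, and the job is handed in when it is done.

Besides the shell and the picture viewer there is one more tool, called after "Emit:" as name(argument=value, ...) on one line, values as JSON. play_rows: Moves the arm, as the interface text tells. Its arguments: {"type":"object","properties":{"increments":{"type":"array"},"grip_force":{"type":"number"}},"required":["increments"]}

```bash
mkdir -p pics
cat > h.py <<'E'
import numpy as np, cv2
from workcell import telemetry, camera, calibration, workorder
def cal(n):
    c=calibration(n); f=200/np.tan(np.radians(c["vertical_fov"])/2); return c,f
def pts(n,d):
    c,f=cal(n); R=cv2.Rodrigues(np.array(c["rvec"],float))[0]; t=np.array(c["tvec"],float).ravel()
    v,u=np.mgrid[:400,:640]
    P=np.dstack([(u-c["cx"])/f*d,(v-c["cy"])/f*d,d])
    return (P-t)@R
E
python3 - <<'E'
from h import *
o=telemetry.get_obs(); print({k:np.round(o[k],3) for k in("time","ee_pos","tcp_rot","wrist_force","opening")})
for n in("top","scene"):
    p,d=camera(n); cv2.imwrite(f"pics/{n}0.png",p[:,:,::-1]); np.savez(n+"0.npz",p=p,d=d); print(n,cal(n), (d>0).mean())
E
```

```text
{'time': np.float64(0.0), 'ee_pos': array([0.164, 0.525, 0.25 ]), 'tcp_rot': array([-179.922,   -0.   ,  162.65 ]), 'wrist_force': array([ 0.485,  0.553, -0.176]), 'opening': np.float64(0.085)}
top ({'vertical_fov': 46.2265752425218, 'cx': 320.7207291960795, 'cy': 180.4390324261692, 'rvec': array([ 2.19219357, -2.15307002,  0.07412941]), 'tvec': array([0.00565777, 0.5577747 , 1.7587733 ])}, np.float64(468.5922763039548)) 0.99613671875
scene ({'vertical_fov': 52.309968723497406, 'cx': 317.6119115553651, 'cy': 199.13528822592724, 'rvec': array([ 1.06005836,  2.26439148, -1.14357966]), 'tvec': array([ 0.35045573, -0.18958775,  1.64777663])}, np.float64(407.26107532453625)) 0.9959296875
```

View pics/top0.png

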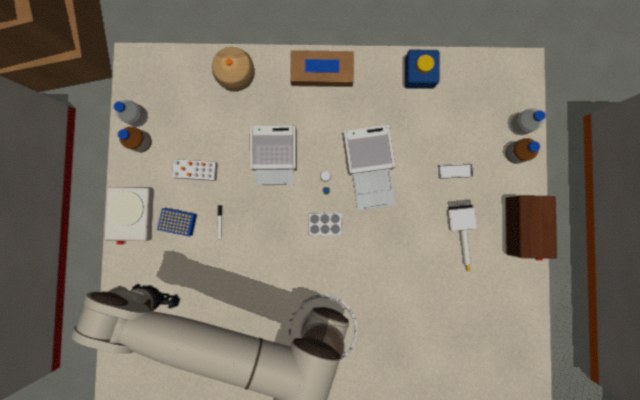

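View pics/scene0.png

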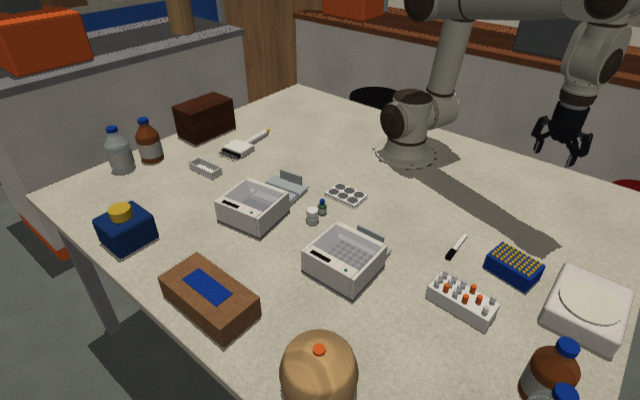

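The top view shows the loaded reader at about (273,148), with its lip near (274,183). The open, empty reader is at (370,150), with its lip near (375,206). The vial and jar are at (326,182), between the carriers, and the spare plate is at (325,224).

Run:
```python
from h import *
z=np.load("top0.npz"); W=pts("top",z["d"]); 
def rect(m,name):
    m=m&(W[:,:,0]<.8)
    n,l,s,c=cv2.connectedComponentsWithStats(m.astype(np.uint8))
    for i in range(1,n):
        if s[i,4]>15:
            P=W[l==i]; r=cv2.minAreaRect((P[:,:2]*1000).astype(np.float32)); print(name,np.round(r[0]),np.round(r[1]),round(r[2],1),"z",np.round(np.median(P[:,2])*1000), s[i])
roi=np.zeros((400,640),bool); roi[110:240,240:410]=1
Z=W[:,:,2]
rect(roi&(Z>.07)&(Z<.095),"top")
rect(roi&(Z>.036)&(Z<.06),"lip/vial")
rect(roi&(Z>.008)&(Z<.03),"low")
s=np.load("scene0.npz"); V=pts("scene",s["d"])
W=V;Z=W[:,:,2]; roi=np.zeros((400,640),bool); roi[160:300,200:400]=1
rect(roi&(Z>.07)&(Z<.095),"S top")
rect(roi&(Z>.03)&(Z<.06),"S lip/vial")
```

```text
top [ 674. -161.] [161. 171.] 9.2 z 80.0 [ 344  125   51   49 1961]
top [675. 196.] [160. 169.] 1.1 z 80.0 [ 250  126   46   43 1950]
lip/vial [574.  -0.] [34. 30.] 1.0 z 49.0 [321 171   9  10  75]
lip/vial [541. 194.] [ 4. 89.] 1.2 z 47.0 [261 183  25   2  47]
lip/vial [520.  -3.] [23. 19.] 1.0 z 42.0 [323 187   6   7  24]
lip/vial [ 462. -194.] [ 6. 87.] 8.8 z 50.0 [365 204  24   5  38]
low [687. 111.] [135.   4.] 1.3 z 20.0 [296 129   2  36  39]
low [569. 198.] [ 62. 153.] 0.9 z 16.0 [253 169  41  17 524]
low [ 529. -183.] [142. 153.] 8.8 z 16.0 [ 352  168   43   43 1317]
low [393.  -3.] [ 83. 129.] 1.1 z 15.0 [308 213  35  23 657]
S top [ 677. -160.] [164. 174.] 9.0 z 79.0 [ 214  177   75   45 1822]
S top [678. 198.] [165. 171.] 1.3 z 79.0 [ 301  221   87   63 2855]
S lip/vial [ 467. -194.] [12. 91.] 11.4 z 42.0 [280 169  22  13 117]
S lip/vial [ 714. -117.] [117. 230.] 51.5 z 45.0 [215 198  74  34 564]
S lip/vial [528.  -2.] [22. 23.] 68.4 z 37.0 [318 199   8  10  56]
S lip/vial [580.   1.] [35. 34.] 47.0 z 47.0 [306 207  12  11 110]
S lip/vial [545. 195.] [12. 91.] 0.9 z 42.0 [357 225  27  18 173]
S lip/vial [719. 238.] [118. 230.] 44.6 z 46.0 [301 251  86  42 674]
```

Emit:
play_rows(increments=[[[-173,-218,0],[0,0,0],1],[[-173,-218,0],[0,0,0],1],[[-173,-218,0],[0,0,0],1],[[-173,-218,0],[0,0,0],1],[[-173,-218,0],[0,0,0],1],[[-173,-218,0],[0,0,0],1],[[-173,-218,0],[0,0,0],1],[[-173,-218,0],[0,0,0],1]])

```text
time: 0.9
ee_pos: [0.2643, 0.265, 0.2503]
tcp_rot: [180.0, 0.0, 162.5]
wrist_force: [-0.4, -0.6, -0.3]
opening: -0.0002
grasp_force: 0.0
```

```bash
cat > st.py <<'E'
from h import *
o=telemetry.get_obs(); print({k:np.round(o[k],3).tolist() for k in("time","q","ee_pos","tcp_rot","wrist_force","opening")})
E
python3 st.py
```

```text
{'time': 0.9, 'q': [45.07, -18.834, -11.393, 97.416, 0.011, 62.525], 'ee_pos': [0.264, 0.265, 0.25], 'tcp_rot': [179.973, 0.001, 162.545], 'wrist_force': [-0.449, -0.564, -0.265], 'opening': -0.0}
```

Emit:
play_rows(increments=[[[-289,-398,0],[0,0,-26.4],1],[[-289,-398,0],[0,0,-26.4],1],[[-289,-398,0],[0,0,-26.4],1],[[-289,-398,0],[0,0,-26.4],1],[[-289,-398,0],[0,0,-26.4],1],[[-289,-398,0],[0,0,-26.4],1],[[-289,-398,0],[0,0,-26.4],1],[[-289,-398,0],[0,0,-26.4],1],[[-289,-398,0],[0,0,-26.4],1],[[-289,-398,0],[0,0,-26.4],1],[[-289,-398,0],[0,0,-26.4],1],[[-289,-398,0],[0,0,-26.4],1],[[-289,-398,0],[0,0,-26.4],1]])

```text
time: 2.2
ee_pos: [0.4219, -0.2004, 0.2494]
tcp_rot: [179.9, -0.1, -171.0]
wrist_force: [-0.2, 0.3, 1.1]
opening: -0.0001
grasp_force: 0.0
```

```bash
cat > look.py <<'E'
import sys
from h import *
o=telemetry.get_obs(); print({k:np.round(o[k],4).tolist() for k in("time","q","ee_pos","tcp_rot","wrist_force")})
p,d=camera("wrist"); cv2.imwrite(f"pics/{sys.argv[1]}.png",p[:,:,::-1])
c,f=cal("wrist"); v,u=np.mgrid[:400,:640]; x=u-c["cx"]; y=v-c["cy"]; r=np.hypot(x,y)+1e-9; th=r/f
ok=th<1.4; t=np.tan(np.where(ok,th,0))/r
P=np.dstack([x*t*d,y*t*d,d]); H=np.array(c["hand_eye"])
T=P@H[:3,:3].T+H[:3,3]
from scipy.spatial.transform import Rotation as Ro
R=Ro.from_euler("xyz",o["tcp_rot"],degrees=True).as_matrix()
W=T@R.T+np.array(o["ee_pos"]); Z=W[:,:,2]
m=ok&(d>0)&(Z>.03)&(Z<.06)&(W[:,:,0]>.38)&(W[:,:,0]<.62)
n,l,s,cc=cv2.connectedComponentsWithStats(m.astype(np.uint8))
for i in range(1,n):
    if s[i,4]>60:
        Q=W[(l==i)]; rr=cv2.minAreaRect((Q[:,:2]*1000).astype(np.float32)); print(np.round(rr[0]),np.round(rr[1]),round(rr[2],1),"zmed,max",np.round([np.median(Q[:,2])*1e3,Q[:,2].max()*1e3]),s[i])
E
python3 look.py w1
```

```text
{'time': 2.2, 'q': [-25.4205, -6.2332, -1.1362, 95.2211, 0.0183, -34.4633], 'ee_pos': [0.4219, -0.2004, 0.2494], 'tcp_rot': [179.9147, -0.092, -170.9572], 'wrist_force': [-0.1724, 0.2587, 1.0541]}
[ 444. -686.] [  7. 128.] 89.6 zmed,max [45. 60.] [   4  118   17   82 1032]
[ 462. -195.] [ 7. 90.] 9.1 zmed,max [49. 52.] [274 214  81  11 871]
[520.  -7.] [24. 26.] 48.5 zmed,max [37. 56.] [437 268  21  23 330]
[543. 193.] [ 9. 92.] 0.8 zmed,max [44. 51.] [521 293  43  11 360]
[588. 495.] [161.  68.] 88.5 zmed,max [45. 60.] [590 299  48  33 818]
[564.   1.] [33. 14.] 84.8 zmed,max [47. 51.] [429 301  24  16 195]
[605. 194.] [ 21. 172.] 1.5 zmed,max [48. 60.] [487 319  79  19 426]
```

View pics/w1.png

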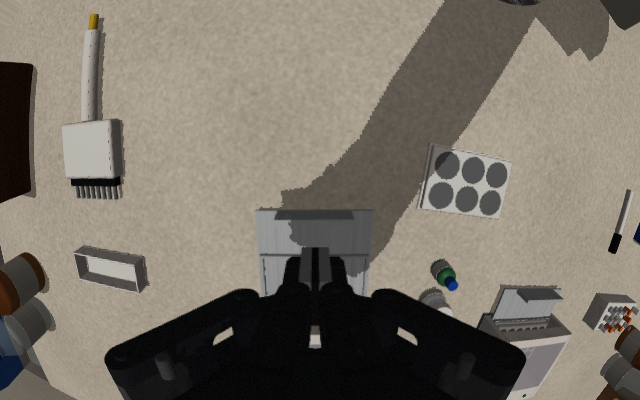

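The wrist view shows the empty lip edge at (315,212) and the closed fingers at (315,265). It gives the lip at (462,-195) mm, which agrees with the top view.

Emit:
play_rows(increments=[[[0,0,40],[0,0,0],1],[[0,0,80],[0,0,0],1],[[0,0,120],[0,0,0],1],[[0,0,155],[0,0,0],1],[[0,0,180],[0,0,0],1],[[0,0,195],[0,0,0],1],[[0,0,200],[0,0,0],1],[[0,0,200],[0,0,0],1],[[-5,0,200],[0,0,0],1],[[-10,0,200],[0,0,0],1],[[-14,0,200],[0,0,0],1],[[-17,0,200],[0,0,0],1],[[-19,0,200],[0,0,0],1],[[-21,0,200],[0,0,0],1],[[-23,0,200],[0,0,0],1],[[-25,0,200],[0,0,0],1],[[-27,0,200],[0,0,0],1],[[-29,0,200],[0,0,0],1],[[-31,0,200],[0,0,0],1],[[-33,0,200],[0,0,0],1]])

```text
time: 4.25
ee_pos: [0.4537, -0.1956, 0.0503]
tcp_rot: [-180.0, -0.0, -171.0]
wrist_force: [-1.9, -0.9, 2.8]
opening: 0.0002
grasp_force: 1.5
```

Emit:
play_rows(increments=[[[-3,0,0],[0,0,0],1],[[-6,0,0],[0,0,0],1],[[-9,0,0],[0,0,0],1],[[-12,0,0],[0,0,0],1],[[-15,0,0],[0,0,0],1],[[-18,0,0],[0,0,0],1],[[-21,0,0],[0,0,0],1],[[-24,0,0],[0,0,0],1],[[-27,0,0],[0,0,0],1],[[-30,0,0],[0,0,0],1],[[-33,0,0],[0,0,0],1],[[-36,0,0],[0,0,0],1],[[-39,0,0],[0,0,0],1],[[-42,0,0],[0,0,0],1],[[-45,0,0],[0,0,0],1],[[-48,0,0],[0,0,0],1],[[-51,0,0],[0,0,0],1],[[-54,0,0],[0,0,0],1],[[-57,0,0],[0,0,0],1],[[-60,0,0],[0,0,0],1]])

```text
time: 6.25
ee_pos: [0.5134, -0.1861, 0.0503]
tcp_rot: [-180.0, -0.0, -170.9]
wrist_force: [-2.5, -1.4, 1.3]
opening: 0.0001
grasp_force: 1.6
```

~15 mm to go; slower now.

Emit:
play_rows(increments=[[[-2,0,0],[0,0,0],1],[[-4,0,0],[0,0,0],1],[[-6,0,0],[0,0,0],1],[[-8,0,0],[0,0,0],1],[[-9,0,0],[0,0,0],1],[[-10,0,0],[0,0,0],1],[[-11,0,0],[0,0,0],1],[[-12,0,0],[0,0,0],1],[[-13,0,0],[0,0,0],1]])

```text
time: 7.15
ee_pos: [0.526, -0.1841, 0.0503]
tcp_rot: [-180.0, 0.0, -171.0]
wrist_force: [-3.1, -1.3, 1.9]
opening: 0.0002
grasp_force: 1.5
```

Emit:
play_rows(increments=[[[-0.7,0,0],[0,0,0],1],[[-1.4,0,0],[0,0,0],1],[[-2.1,0,0],[0,0,0],1],[[-2.8,0,0],[0,0,0],1]])

```text
time: 7.55
ee_pos: [0.5288, -0.1837, 0.0503]
tcp_rot: [-180.0, 0.0, -171.0]
wrist_force: [-3.6, -2.6, 1.8]
opening: -0.0001
grasp_force: 1.5
```

Emit:
play_rows(increments=[[[-0.7,0,0],[0,0,0],1],[[-1.4,0,0],[0,0,0],1],[[-2,0,0],[0,0,0],1]])

```text
time: 7.85
ee_pos: [0.5297, -0.1835, 0.0503]
tcp_rot: [-180.0, -0.1, -171.0]
wrist_force: [-10.8, -3.3, 6.3]
opening: 0.0
grasp_force: 5.7
```

The force rose to 11 N at the expected home position, so the carrier is against its stop. I'll back off and lift.

Emit:
play_rows(increments=[[[0,0,0],[0,0,0],1],[[3,0,0],[0,0,0],1],[[12,0,0],[0,0,0],1],[[30,0,0],[0,0,0],1],[[45,0,0],[0,0,0],1],[[45,0,-45],[0,0,0],1],[[45,0,-90],[0,0,0],1],[[45,0,-135],[0,0,0],1],[[45,0,-180],[0,0,0],1],[[45,0,-200],[0,0,0],1],[[45,0,-200],[0,0,0],1]])

```text
time: 8.95
ee_pos: [0.4871, -0.1906, 0.2539]
tcp_rot: [-179.9, 0.3, -170.9]
wrist_force: [0.2, 0.3, -0.4]
opening: 0.0003
grasp_force: 0.0
```

```bash
python3 look.py w2
```

```text
{'time': 8.95, 'q': [-21.3928, 1.0106, 6.3429, 94.9888, 0.034, -30.4525], 'ee_pos': [0.4871, -0.1906, 0.2539], 'tcp_rot': [-179.8552, 0.3133, -170.9398], 'wrist_force': [0.199, 0.2692, -0.3871]}
[ 445. -686.] [  8. 129.] 89.4 zmed,max [45. 60.] [   4   77   17   81 1051]
[521.  -7.] [24. 26.] 59.6 zmed,max [37. 56.] [445 220  22  22 362]
[ 543. -183.] [ 7. 89.] 8.9 zmed,max [48. 52.] [276 224  78  11 844]
[542. 193.] [ 8. 91.] 2.4 zmed,max [46. 51.] [531 254  44  12 328]
[575.  -0.] [37. 35.] 59.4 zmed,max [49. 52.] [434 256  28  30 637]
[ 610. -234.] [13. 47.] 9.0 zmed,max [54. 60.] [245 264  39  14 193]
[ 589. -113.] [10. 47.] 9.8 zmed,max [54. 60.] [347 264  39  14 196]
[586. 495.] [ 68. 163.] 0.0 zmed,max [45. 60.] [601 269  39  35 766]
[601. 193.] [ 23. 171.] 5.0 zmed,max [49. 60.] [496 286  82  22 430]
```

Emit:
play_rows(increments=[[[-139,367,0],[0,0,8],1],[[-139,367,0],[0,0,8],1],[[-139,367,0],[0,0,8],1],[[-139,367,0],[0,0,8],1],[[-139,367,0],[0,0,8],1],[[-139,367,0],[0,0,8],1],[[-139,367,0],[0,0,8],1],[[-139,367,0],[0,0,8],1],[[-139,367,0],[0,0,8],1],[[-139,367,0],[0,0,8],1],[[-139,367,50],[0,0,8],1],[[-139,367,50],[0,0,8],1],[[-139,367,50],[0,0,8],1]])

```text
time: 10.3
ee_pos: [0.5651, 0.1925, 0.2002]
tcp_rot: [-180.0, -0.1, -179.0]
wrist_force: [0.1, -0.3, 1.5]
opening: 0.0002
grasp_force: 0.0
```

```bash
python3 look.py w3
```

```text
{'time': 10.3, 'q': [18.8127, 10.8765, 11.0753, 90.3294, -0.0026, 17.8401], 'ee_pos': [0.5651, 0.1925, 0.2002], 'tcp_rot': [-179.9575, -0.1236, -179.0274], 'wrist_force': [0.0635, -0.254, 1.4848]}
[404. 555.] [130.  64.] 80.0 zmed,max [50. 59.] [ 566   50   68   69 2894]
[450. 659.] [140.  11.] 2.5 zmed,max [37. 52.] [629  82  11  95 648]
[522.  -2.] [23. 27.] 89.1 zmed,max [37. 57.] [115 139  29  26 517]
[ 544. -183.] [ 7. 94.] 8.9 zmed,max [50. 52.] [ 10 167  46  20 227]
[542. 194.] [ 7. 91.] 0.6 zmed,max [50. 52.] [268 166 100  12 926]
[575.   1.] [36. 36.] 28.7 zmed,max [50. 52.] [119 185  35  36 945]
[587. 497.] [162.  68.] 89.1 zmed,max [45. 60.] [ 504  188   99   60 3600]
[601. -87.] [39.  9.] 19.1 zmed,max [45. 60.] [ 68 206  26  37 526]
[600. 195.] [ 10. 169.] 1.2 zmed,max [56. 60.] [229 221 178  13 653]
```

View pics/w3.png

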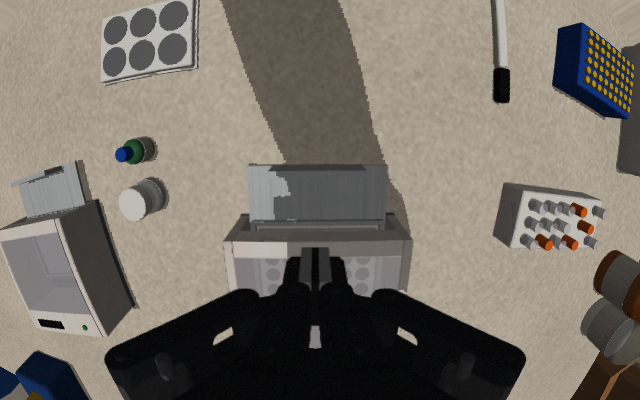

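The lip's top edge is at row ~170 and the housing front at row ~225. The fingers line up with the gap between them, and the lip centre is at (542,194), so I'll descend.

Emit:
play_rows(increments=[[[-3,0,30],[0,0,0],1],[[-3,0,60],[0,0,0],1],[[-3,0,90],[0,0,0],1],[[-3,0,110],[0,0,0],1],[[-3,0,125],[0,0,0],1],[[-3,0,135],[0,0,0],1],[[-3,0,143],[0,0,0],1],[[-3,0,150],[0,0,0],1],[[-3,0,152],[0,0,0],1],[[-3,0,152],[0,0,0],1]])

```text
time: 11.35
ee_pos: [0.5689, 0.194, 0.0485]
tcp_rot: [180.0, 0.0, -178.9]
wrist_force: [0.1, -0.2, -0.4]
opening: 0.0004
grasp_force: 0.0
```

Emit:
play_rows(increments=[[[3,0,0],[0,0,0],1],[[6,0,0],[0,0,0],1],[[8,0,0],[0,0,0],1],[[9,0,0],[0,0,0],1],[[10,0,0],[0,0,0],1],[[11,0,0],[0,0,0],1],[[12,0,0],[0,0,0],1],[[13,0,0],[0,0,0],1],[[14,0,0],[0,0,0],1],[[15,0,0],[0,0,0],1],[[16,0,0],[0,0,0],1],[[17,0,0],[0,0,0],1],[[18,0,0],[0,0,0],1]])

```text
time: 12.65
ee_pos: [0.5508, 0.1936, 0.0483]
tcp_rot: [-180.0, 0.0, -179.0]
wrist_force: [3.1, 0.5, -0.3]
opening: 0.0
grasp_force: 1.5
```

Emit:
play_rows(increments=[[[2,0,0],[0,0,0],1],[[4,0,0],[0,0,0],1],[[7,0,0],[0,0,0],1],[[10,0,0],[0,0,0],1],[[13,0,0],[0,0,0],1],[[16,0,0],[0,0,0],1],[[19,0,0],[0,0,0],1],[[22,0,0],[0,0,0],1],[[25,0,0],[0,0,0],1],[[28,0,0],[0,0,0],1],[[31,0,0],[0,0,0],1],[[34,0,0],[0,0,0],1],[[37,0,0],[0,0,0],1],[[40,0,0],[0,0,0],1],[[43,0,0],[0,0,0],1],[[46,0,0],[0,0,0],1],[[49,0,0],[0,0,0],1],[[52,0,0],[0,0,0],1],[[55,0,0],[0,0,0],1],[[58,0,0],[0,0,0],1]])

```text
time: 14.65
ee_pos: [0.4926, 0.1926, 0.0483]
tcp_rot: [-180.0, 0.0, -178.9]
wrist_force: [3.1, -2.2, 1.7]
opening: 0.0001
grasp_force: 1.6
```

Emit:
play_rows(increments=[[[2,0,0],[0,0,0],1],[[4,0,0],[0,0,0],1],[[6,0,0],[0,0,0],1],[[8,0,0],[0,0,0],1],[[10,0,0],[0,0,0],1],[[12,0,0],[0,0,0],1],[[14,0,0],[0,0,0],1],[[16,0,0],[0,0,0],1],[[18,0,0],[0,0,0],1],[[20,0,0],[0,0,0],1],[[22,0,0],[0,0,0],1],[[24,0,0],[0,0,0],1],[[26,0,0],[0,0,0],1],[[28,0,0],[0,0,0],1],[[29,0,0],[0,0,0],1],[[30,0,0],[0,0,0],1],[[31,0,0],[0,0,0],1]])

```text
time: 16.35
ee_pos: [0.4618, 0.192, 0.0483]
tcp_rot: [180.0, 0.0, -179.0]
wrist_force: [3.7, -3.0, 0.3]
opening: -0.0004
grasp_force: 1.5
```

Emit:
play_rows(increments=[[[0.7,0,0],[0,0,0],1],[[1.4,0,0],[0,0,0],1],[[2.1,0,0],[0,0,0],1],[[2.8,0,0],[0,0,0],1],[[3.5,0,0],[0,0,0],1],[[4.2,0,0],[0,0,0],1]])

```text
time: 16.95
ee_pos: [0.4576, 0.1919, 0.0483]
tcp_rot: [-180.0, -0.0, -179.0]
wrist_force: [3.8, -2.8, 0.1]
opening: 0.0002
grasp_force: 1.5
```

Emit:
play_rows(increments=[[[0.7,0,0],[0,0,0],1],[[1.4,0,0],[0,0,0],1],[[2.1,0,0],[0,0,0],1]])

```text
time: 17.25
ee_pos: [0.457, 0.1919, 0.0484]
tcp_rot: [-180.0, 0.2, -179.0]
wrist_force: [14.5, -2.4, -5.6]
opening: 0.0002
grasp_force: 7.1
```

The loaded carrier is at its stop. I'll unhook into the open gap, lift straight up and look.

Emit:
play_rows(increments=[[[0,0,0],[0,0,0],1],[[-3,0,0],[0,0,0],1],[[-8,0,0],[0,0,0],1],[[-12,0,0],[0,0,0],1],[[-12,0,0],[0,0,0],1],[[-12,0,-20],[0,0,0],1],[[-12,0,-50],[0,0,0],1],[[-12,0,-95],[0,0,0],1],[[-12,0,-140],[0,0,0],1],[[-12,0,-185],[0,0,0],1],[[-12,0,-200],[0,0,0],1],[[60,0,-200],[0,0,0],1],[[60,0,-200],[0,0,0],1],[[60,0,-200],[0,0,0],1]])

```text
time: 18.65
ee_pos: [0.3936, 0.1908, 0.249]
tcp_rot: [180.0, 0.0, -178.9]
wrist_force: [1.0, 0.6, 0.9]
opening: -0.0001
grasp_force: 0.0
```

```bash
python3 look.py w4
python3 - <<'E'
from h import *
p,d=camera("scene"); cv2.imwrite("pics/s4.png",cv2.resize(p[140:310,180:480,::-1],None,fx=2.5,fy=2.5))
W=pts("scene",d);Z=W[:,:,2]
p,d=camera("top"); W=pts("top",d);Z=W[:,:,2]
m=(Z>.024)&(Z<.06)&(W[:,:,0]<.64)&(W[:,:,0]>.38); m[:,:240]=0;m[:,410:]=0
n,l,s,c=cv2.connectedComponentsWithStats(m.astype(np.uint8))
for i in range(1,n):
    if s[i,4]>15:
        Q=W[l==i]; r=cv2.minAreaRect((Q[:,:2]*1000).astype(np.float32)); print(np.round(r[0]),np.round(r[1]),round(r[2],1),np.round(np.median(Q[:,2])*1e3))
E
```

```text
{'time': 18.65, 'q': [25.8457, -10.3742, -4.8317, 95.5189, 0.0273, 24.7321], 'ee_pos': [0.3936, 0.1908, 0.249], 'tcp_rot': [179.9654, 0.01, -178.8865], 'wrist_force': [1.0471, 0.5905, 0.8582]}
[402. 555.] [127.  65.] 80.2 zmed,max [51. 58.] [ 530  181   70   47 2175]
[449. 737.] [164. 138.] 89.7 zmed,max [54. 60.] [ 585  187   55   83 1715]
[442. 191.] [ 7. 91.] 1.2 zmed,max [48. 52.] [275 220  81  11 862]
[521.  -3.] [26. 25.] 19.9 zmed,max [37. 57.] [159 264  20  23 315]
[ 543. -181.] [ 8. 92.] 9.1 zmed,max [46. 52.] [ 57 271  43  11 350]
[526. 142.] [21. 38.] 87.4 zmed,max [31. 32.] [267 270  17  25 194]
[524. 244.] [39. 19.] 4.9 zmed,max [31. 33.] [347 270  16  26 193]
[588. 497.] [161.  66.] 87.4 zmed,max [45. 60.] [ 462  290   90   45 2355]
[570.  -1.] [28. 37.] 23.2 zmed,max [49. 52.] [163 296  28  25 446]
[ 613. -169.] [ 39. 170.] 8.9 zmed,max [49. 60.] [ 55 301  84  32 495]
[545. 191.] [ 92. 133.] 1.1 30.0
[574.  -1.] [36. 35.] 49.5 50.0
[ 543. -182.] [ 6. 87.] 9.2 50.0
[521.  -3.] [23. 27.] 1.5 37.0
[444. 183.] [ 4. 72.] 1.2 48.0
```

View pics/s4.png

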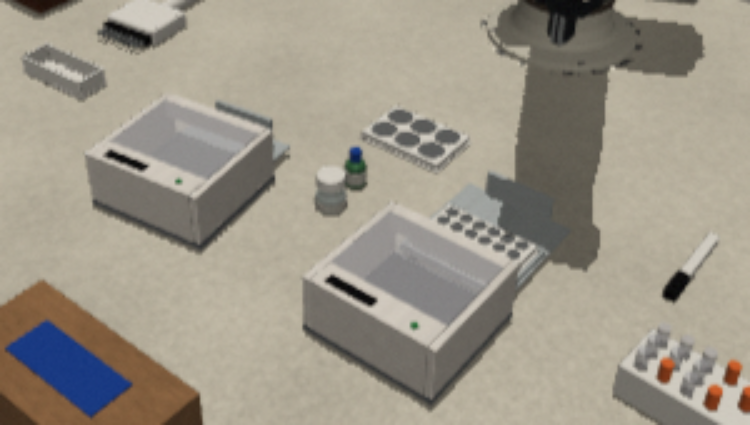

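View pics/w4.png

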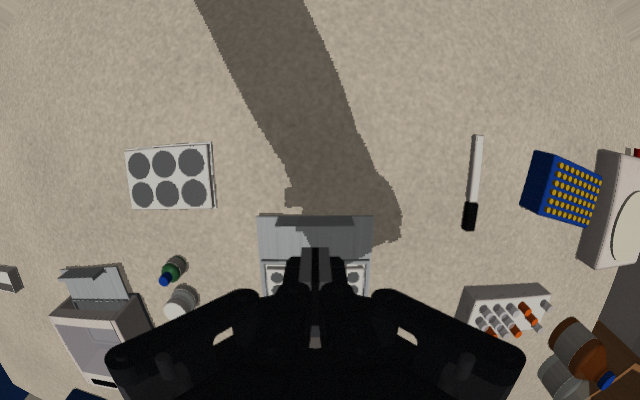

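The pictures show the loaded carrier fully out, with its lip at x=442, which is 100 mm of travel. The plate lies level in its nest, centred 103 mm behind the lip. The empty carrier is home, nothing else has moved, and the arm is clear.

```bash
python3 -c "
from workcell import workorder; print(workorder.job_done())"
```

```text
the job is handed in; nothing more can be done
None
```

The empty carrier is fully home, the loaded carrier is drawn out 100 mm to its stop with the plate level in its nest, the arm is clear of everything, and the job is handed in (just under 19 s on the robot's clock).

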